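# Sort the heatsinks into their trays

### The arm

A 7-joint arm with a two-finger parallel gripper is mounted at the origin on a cart in front of the work surface, level with it; the furniture and walls round the work are solid. World frame = base frame: x ahead of the robot, y to its left, z up, the work surface at z = 0. Lengths are in m, angles in rad, forces in N, time in s.
With the tool pointing down it reaches from about 0.4 to 0.875 m from the base axis. Payload 19.3 kg.
Tool frame: the origin (TCP) lies at the very end of the fingers, on their centre line; the grasp point (between the pads) lies bot.grip_depth behind it (bot.grip_depth is the distance from the TCP to the grasp point, in m); z points along the fingers, y is the line along which they close (so a half turn about z gives the same grasp; the last joint's range is limited). The gripper opens to 85 mm and grips with 20 to 120 N. Pads are 22 mm wide; open, the fingers measure 114 mm over their backs; the gripper's body (76 mm by 85 mm) begins 54 mm behind the grasp point. The pads swing forward as they close: fully open they stand 13 mm farther back than shut.
Start: joints at [-1.336, 0.521, -0.036, 1.599, 0.021, 1.021, -0.113], TCP at [0.188, 0.596, 0.231] pointing down, gripper open.
Joint ranges: [-2.91, 2.91], [-0.3, 2.13], [-1.5, 1.42], [0.17, 2.43], [-1.26, 4.41], [0.16, 1.93], [-2.52, 2.52]. Speed limits (rad/s): [1.89, 1.89, 2.39, 2.39, 3.01, 3.01, 3.01].

### API

Orientations are given as a unit quaternion [w, x, y, z].
In Python, from station import sense, vision, job_done, recognise, regions_of, place_of, bot gives the robot as it stands. The module is installed in compiled form; this text tells all that it offers.
- The arm moves only by the tool move_arm, never from a script. Its argument "targets" is text: rows parted by semicolons, each of 7 numbers parted by spaces: the closure, from 0 (fully open) to 1 (shut), then the shift along the tool's x, y, z in units of 50 mm (1.0 is 50 mm), then the turn, a rotation vector about the tool's x, y, z in units of 5 degrees (1.0 is 5 degrees). A call has 1 to 10 rows; each row is the pose to reach, as a shift and turn from the pose commanded when the call began, along the tool's axes at that moment; what a row does not reach only later rows make up. A row lasts 1/8 s, in which the tool goes at most 62.5 mm and 10.7 degrees, less where a joint would pass 70% of its speed; a pose out of reach is approached as far as the arm can. A call with a gripper value outside its range is refused whole. The fingers move at their own pace and stop on an object; "newtons" is the grip in N (left out, the last holds). Time passes only in rows, so rows that repeat a pose let the fingers close. It gives the time, the measured TCP pose, the force, the opening and the grip force at its end, in the units of the state.
- sense(): the state, without advancing time (a new reading comes with each control period).
- vision.grab_frame(name): name is "scene" or "top"; returns a dict with "img" (384x512x3 uint8, red, green, blue), "fx", "fy", "cx", "cy" (pixels), "eye" and "orientation" of the camera in the world. Camera axes: x right, y down, z forward; pixel columns grow to the right and rows downward; lengths in m; the calibration is good to about 2 mm. A picture is of the moment at which its call begins. There is no depth.
- job_done(): hands the job in; it is judged then, once.
Trained networks look in the newest picture that a camera, given by its name, has taken for a name from the list of things; names that differ only in an ending like _2 or _b are one class to them, and where a whole thing is asked for, a point or a joint stands for the part that bears it (a point fixed in the world has none). Each returns a list of dicts, best first, with "conf" (0 to 1); they miss things now and then, are a little off and sometimes report something else, mostly with a low value. They report only what shows in the picture. A call takes as long as a camera call.
- recognise(camera, name): "box" ([left, top, right, bottom] in pixels, round what is visible of it).
- regions_of(camera, name): "mask" (384x512 bool, what is visible of it) and "box" ([left, top, right, bottom] in pixels, round what is visible of it).
- place_of(camera, name): "xy" ([column, row] in pixels: a listed point, or the origin of a listed thing).
The state is a dict: "time": time; "qpos": joint angles; "joint_velocities": joint speeds; "joint_efforts": joint torques, N m; "eef_pos": TCP position; "tcp_rot": TCP orientation; "contact_force": force on the tool from outside, world axes, zero at the start; "wrist_torque": the same for the moment, N m; "gripper_width": finger opening in m; "gripper_force": force on a finger pad.
Only numpy, scipy, OpenCV 4.12 (cv2) and the standard library are available. Lean on these libraries where they do the work, as an engineer would, in place of code of your own. Each camera call takes 0.05 s, during which the arm holds its last target. There are 200 camera calls.

### The job

Pick the four bare aluminium heatsinks out of the parts on the bench and put each into the black tray made for it: the round one in the round tray, the shortest, middle and longest straight ones in the shortest, middle and longest rectangular trays. Each must sit flat on its base on the tray floor, fins up, inside the walls. Leave the transformer and the small round tin where they are.

Things in the scene. Friction and masses are not known exactly. Their poses are not given: they have to be found in the camera images.
- sink_short: the shortest finned heatsink, bare aluminium extrusion lying on its flat base, fins up, loose: 26 long (own x, along the fins), 34 wide (own y), 30 high; solid flat outer fins to grip across the width. Origin: centre of its underside; z up; starts on the thin black bench mat, whose top is at z = 0.002 m (sizes in mm)
- sink_medium: the middle-length finned heatsink, bare aluminium extrusion lying on its flat base, fins up, loose: 46 long (own x, along the fins), 34 wide (own y), 30 high; solid flat outer fins to grip across the width. Origin: centre of its underside; z up; starts on the thin black bench mat, whose top is at z = 0.002 m (sizes in mm)
- sink_long: the longest finned heatsink, bare aluminium extrusion lying on its flat base, fins up, loose: 70 long (own x, along the fins), 34 wide (own y), 30 high; solid flat outer fins to grip across the width. Origin: centre of its underside; z up; starts on the thin black bench mat, whose top is at z = 0.002 m (sizes in mm)
- sink_round: round star-shaped heatsink, bare aluminium, radial fins round a core, standing on its end, loose: 40 diameter, 30 high. Origin: centre of its underside; z up; starts on the thin black bench mat, whose top is at z = 0.002 m (sizes in mm)
- tray_short: the shortest black open tray, rectangular, fixed to the bench: inside 46 (own x) by 54 (own y), walls 3 thick, 10 high overall, floor 2 thick. Origin: centre of its underside on the bench; z up (sizes in mm)
- tray_medium: the middle-length black open tray, rectangular, fixed to the bench: inside 66 (own x) by 54 (own y), walls 3 thick, 10 high overall, floor 2 thick. Origin: centre of its underside on the bench; z up (sizes in mm)
- tray_long: the longest black open tray, rectangular, fixed to the bench: inside 90 (own x) by 54 (own y), walls 3 thick, 10 high overall, floor 2 thick. Origin: centre of its underside on the bench; z up (sizes in mm)
- tray_round: round black open tray, fixed to the bench: outside 66 diameter, inside 60, 10 high, floor 2 thick. Origin: centre of its underside on the bench; z up (sizes in mm)
- transformer: small transformer with a grey laminated core and yellow coil, 50 (own x) by 45 by 36 high, loose; not a heatsink, stays where it is. Origin: centre of its underside (sizes in mm)
- tin: small round smooth tin with a press lid, 30 diameter, 14 high, loose; not a heatsink, stays where it is. Origin: centre of its underside (sizes in mm)

How it is judged:
By the outcome, as a careful person would: the job done as asked, in the order asked, and still so for the second after the job is handed in, with the robot touching nothing.
It also fails if it takes over 118 s, if anything falls off the work surface, if the arm or the gripper's body presses on something with over 40 N, if the wrist force passes 120 N, or if a joint passes its speed limit or range.

## Working session

There is one attempt and no reset: what is moved stays moved. The work goes in short steps, Python scripts to look and compute and a tool call to move; the robot and the scene stay as the last step left them, time stands still between calls to the robot, and variables do not carry over. Pictures are saved under pics/ and viewed, at most 14 in all, crops included, and the job is handed in when it is done.

Besides the shell and the picture viewer there is one more tool, called after "Call:" as name(argument=value, ...), one argument or row to a line, values as JSON. move_arm: Moves the arm, as the interface text tells. Its arguments: {"type":"object","properties":{"targets":{"type":"string"},"newtons":{"type":"number"}},"required":["targets"]}

```bash
mkdir -p pics
cat > h.py <<'E'
import numpy as np, cv2
from scipy.spatial.transform import Rotation as R
from station import sense, vision, job_done, recognise, regions_of, place_of, bot
def rot(q): return R.from_quat([q[1],q[2],q[3],q[0]])
def unproj(f,uv,z):
    uv=np.atleast_2d(np.asarray(uv,float))
    d=np.c_[(uv[:,0]-f['cx'])/f['fx'],(uv[:,1]-f['cy'])/f['fy'],np.ones(len(uv))]
    d=rot(f['orientation']).apply(d); e=np.array(f['eye'])
    return e+d*((z-e[2])/d[:,2])[:,None]
def proj(f,p):
    c=rot(f['orientation']).inv().apply(np.atleast_2d(p)-np.array(f['eye']))
    return np.c_[c[:,0]/c[:,2]*f['fx']+f['cx'],c[:,1]/c[:,2]*f['fy']+f['cy']]
E
python3 - <<'E'
from h import *
s=sense(); print(s['time'],s['eef_pos'],s['tcp_rot'],s['gripper_width'],bot.grip_depth)
for c in ['top','scene']:
    f=vision.grab_frame(c); cv2.imwrite(f'pics/{c}0.png',f['img'][:,:,::-1])
    print(c,f['eye'],f['orientation'],f['fx'],f['cx'],f['cy'])
    for n in ['sink_short','sink_medium','sink_long','sink_round','tray_short','tray_medium','tray_long','tray_round','transformer','tin']:
        z=0.002 if n[0]=='s' else 0
        for p in place_of(c,n)[:2]: print(n,round(p['conf'],2),np.round(p['xy'],1),unproj(f,p['xy'],z)[0].round(4))
E
```

```text
0.0 [0.18748072 0.59586469 0.2307185 ] [-5.37689253e-05  1.51806190e-01  9.88410120e-01 -5.59265614e-04] 0.08530738503827338 0.0187
top [ 0.40835877 -0.00926273  0.96811663] [ 0.03292641 -0.70552852  0.70717178 -0.03245656] 351.8975343256871 248.9162665413688 192.39860350730098
sink_short 0.51 [332.1 243.2] [ 0.3587 -0.2347  0.002 ]
sink_medium 0.49 [339.5 201.6] [ 0.472  -0.2578  0.002 ]
sink_long 0.89 [376.6 187. ] [ 0.5121 -0.3612  0.002 ]
sink_round 0.58 [337.5 163.6] [ 0.5777 -0.255   0.002 ]
tray_medium 0.61 [286.  221.6] [ 0.4175 -0.1102  0.    ]
tray_long 0.98 [128.9 228.8] [0.3989 0.32   0.    ]
tray_round 0.92 [288.8 177.1] [ 0.5405 -0.1195  0.    ]
tray_round 0.45 [332.4 242.5] [ 0.3604 -0.236   0.    ]
transformer 0.7 [380.2 224.1] [ 0.4101 -0.3681  0.    ]
transformer 0.52 [376.1 186. ] [ 0.5151 -0.3607  0.    ]
tin 0.65 [336.6 201.6] [ 0.4721 -0.2503  0.    ]
tin 0.47 [366.1 154.4] [ 0.6039 -0.3359  0.    ]
scene [-0.17555421 -0.69524036  0.55784345] [-0.47036539  0.7928653  -0.33681394  0.19151339] 414.9767571402963 260.92197106859777 196.41893555669134
sink_short 0.79 [287.7 265. ] [ 0.3605 -0.2396  0.002 ]
sink_medium 0.87 [328.1 243.6] [ 0.4826 -0.2553  0.002 ]
sink_long 0.68 [377.6 255.8] [ 0.5195 -0.3609  0.002 ]
sink_round 0.53 [355.2 222.4] [ 0.6013 -0.2502  0.002 ]
tray_medium 0.78 [260.9 232.2] [ 0.4126 -0.1087  0.    ]
tray_long 0.96 [154.  179.5] [0.3943 0.3254 0.    ]
tray_round 0.7 [300.2 211.8] [ 0.5502 -0.1167  0.    ]
tray_round 0.37 [327.2 242.7] [ 0.4864 -0.2501  0.    ]
transformer 0.59 [349.3 283. ] [ 0.4041 -0.3655  0.    ]
tin 0.71 [351.8 226.3] [ 0.5834 -0.2524  0.    ]
tin 0.41 [390.7 236.5] [ 0.6086 -0.3431  0.    ]
```

Run:
```python
import cv2
a=cv2.imread('pics/top0.png'); cv2.imwrite('pics/t1.png',cv2.resize(a[130:280,260:410],None,fx=4,fy=4,interpolation=cv2.INTER_CUBIC))
```

```text
(no output)
```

View pics/top0.png

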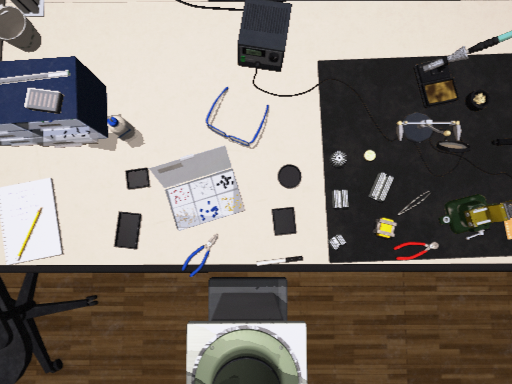

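View pics/scene0.png

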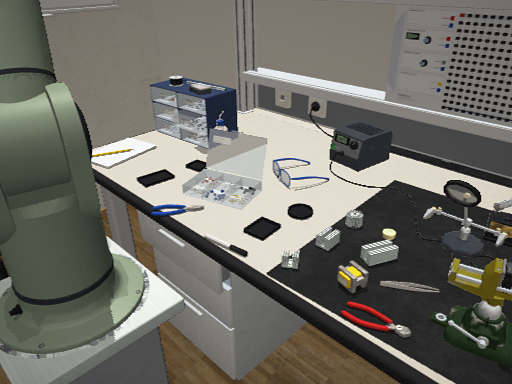

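View pics/t1.png

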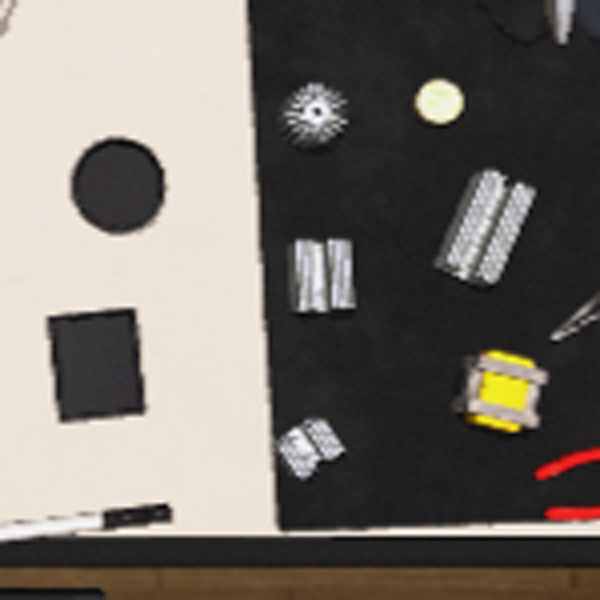

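The top view shows the round sink at (338,158), the medium at (341,199), the long at (382,187) and the short at (337,241). The tin is at (370,155) and the transformer at (386,228). The trays are round (289,176), medium (285,221), long (128,230) and short (137,178). An open parts box and a tall cabinet stand near the left trays. Several network origins were off or mixed up, so I'll fit box silhouettes instead.

```bash
cat > fit.py <<'E'
from h import *
from scipy.optimize import minimize
DIM=dict(sink_short=(26,34,2,32),sink_medium=(46,34,2,32),sink_long=(70,34,2,32),sink_round=(40,0,2,32),
 tray_short=(52,60,0,10),tray_medium=(72,60,0,10),tray_long=(96,60,0,10),tray_round=(66,0,0,10))
def corners(n,p):
    a,b,z0,z1=np.array(DIM[n])/1e3
    if b==0:
        t=np.linspace(0,2*np.pi,32,endpoint=False); xy=a/2*np.c_[np.cos(t),np.sin(t)]
    else:
        xy=np.array([[a,b],[-a,b],[-a,-b],[a,-b]])/2; c,s=np.cos(p[2]),np.sin(p[2]); xy=xy@np.array([[c,s],[-s,c]])
    xy=xy+p[:2]; return np.r_[np.c_[xy,np.full(len(xy),z0)],np.c_[xy,np.full(len(xy),z1)]]
S=8
def hullmask(f,n,p,off):
    h=cv2.convexHull(((proj(f,corners(n,p))-off+.5)*S).astype(np.float32)); m=np.zeros((100*S,100*S),np.uint8)
    cv2.fillConvexPoly(m,h.astype(np.int32),1); return cv2.resize(m.astype(np.float32),(100,100),interpolation=cv2.INTER_AREA)
def fit(n,views,p0s):
    # views: list of (frame, mask)
    best=None
    for p0 in p0s:
        offs=[np.round(proj(f,[p0[0],p0[1],.01])[0])-50 for f,_ in views]
        crops=[]
        for (f,m),o in zip(views,offs):
            big=np.pad(m.astype(np.float32),100); o=o.astype(int)+100; crops.append(big[o[1]:o[1]+100,o[0]:o[0]+100])
        def cost(q):
            p=[p0[0]+q[0]/100,p0[1]+q[1]/100,p0[2]+q[2]/4]; c=0
            for (f,_),o,m in zip(views,offs,crops):
                h=hullmask(f,n,p,o); c+=1-np.minimum(h,m).sum()/np.maximum(h,m).sum()
            return c/len(views)
        r=minimize(cost,[0,0,0],method='Nelder-Mead',options=dict(initial_simplex=[[0,0,0],[.7,0,0],[0,.7,0],[0,0,.8]],xatol=.01,fatol=1e-4))
        if best is None or r.fun<best[1]: best=([p0[0]+r.x[0]/100,p0[1]+r.x[1]/100,p0[2]+r.x[2]/4],r.fun)
    return best
E
cat > m1.py <<'E'
from fit import *
F={c:vision.grab_frame(c) for c in ['top','scene']}
top=dict(sink_short=(337,241),sink_medium=(341,199),sink_long=(382,187),sink_round=(338,158),tray_short=(137,178),tray_medium=(285,221),tray_long=(128,230),tray_round=(289,176))
for n,uv in top.items():
    z=.03 if n[0]=='s' else .01
    x=unproj(F['top'],uv,z)[0]
    V=[]
    for c in F:
        g=proj(F[c],[x[0],x[1],.015])[0]
        best=None
        for r in regions_of(c,n):
            b=r['box']; d=np.hypot((b[0]+b[2])/2-g[0],(b[1]+b[3])/2-g[1])
            if d<10: best=r;break
        if best is None: print(n,c,'no mask'); continue
        V.append((F[c],best['mask']))
    ys=[0] if 'round' in n else [0,.8,1.57,2.36]
    for vs in ([V]+[[v] for v in V] if V else []):
        p,e=fit(n,vs,[(x[0],x[1],y) for y in ys]); print(n,np.round(p[:2],4),round(np.degrees(p[2]),1),'err',round(e,3))
E
python3 m1.py
```

```text
sink_short [ 0.3648 -0.2404] 33.8 err 0.172
sink_short [ 0.3646 -0.24  ] 35.1 err 0.086
sink_short [ 0.3665 -0.2403] 36.3 err 0.236
sink_medium [ 0.4787 -0.2525] 0.8 err 0.128
sink_medium [ 0.4786 -0.2524] 0.5 err 0.084
sink_medium [ 0.4812 -0.2519] 9.6 err 0.141
sink_long [ 0.5121 -0.3642] -24.5 err 0.064
sink_long [ 0.5109 -0.3635] 155.3 err 0.069
sink_long [ 0.5136 -0.3642] -24.8 err 0.04
sink_round [ 0.5893 -0.2505] 1.3 err 0.164
sink_round [ 0.5872 -0.2482] 8.5 err 0.171
sink_round [ 0.5931 -0.249 ] -0.7 err 0.131
tray_short [0.5391 0.3001] 3.9 err 0.169
tray_short [0.5385 0.2992] 6.4 err 0.084
tray_short [0.5413 0.3025] -2.2 err 0.221
tray_medium [ 0.4212 -0.1018] 5.4 err 0.083
tray_medium [ 0.4208 -0.1011] 3.9 err 0.063
tray_medium [ 0.4223 -0.1021] 6.9 err 0.089
tray_long [0.3974 0.3245] 171.5 err 0.101
tray_long [0.3966 0.3231] -6.2 err 0.077
tray_long [0.3988 0.3277] -5.1 err 0.094
tray_round [ 0.5443 -0.1186] 4.8 err 0.069
tray_round [ 0.5441 -0.1194] 2.5 err 0.056
tray_round [ 0.5447 -0.1183] 1.1 err 0.078
```

```bash
cat > tri.py <<'E'
from h import *
def tri(F,uvs):
    A=np.zeros((3,3));b=np.zeros(3)
    for f,uv in zip(F,uvs):
        e=np.array(f['eye']);d=unproj(f,uv,0)[0]-e;d/=np.linalg.norm(d);P=np.eye(3)-np.outer(d,d);A+=P;b+=P@e
    x=np.linalg.solve(A,b);return x,[np.linalg.norm(proj(f,x)[0]-uv) for f,uv in zip(F,uvs)]
E
python3 - <<'E'
from tri import *
F=[vision.grab_frame('top'),vision.grab_frame('scene')]
for n,a,b in [('lid L top',(150,160),(230,135)),('lid R top',(228,147),(268,137)),('cab corner top front R',(107,107),(200,95)),('cab2',(107,107),(236,88))]: print(n,tri(F,[a,b]))
a=cv2.imread('pics/scene0.png'); b=cv2.imread('pics/top0.png')
c=np.hstack([cv2.resize(a[70:220,140:290],(500,500)),cv2.resize(b[50:250,60:260],(500,500))[:,:300]]); cv2.imwrite('pics/c1.png',c)
E
```

```text
lid L top (array([0.58392781, 0.21833881, 0.11686357]), [np.float64(9.108444969931943), np.float64(7.398111608892564)])
lid R top (array([0.59224503, 0.03930149, 0.15360908]), [np.float64(0.537418856316729), np.float64(0.46598292789170564)])
cab corner top front R (array([0.63951389, 0.32629145, 0.20999725]), [np.float64(16.62657846399389), np.float64(11.743339155622476)])
cab2 (array([0.67754911, 0.2834515 , 0.22875081]), [np.float64(9.335189614503278), np.float64(6.461019114017341)])
```

View pics/c1.png

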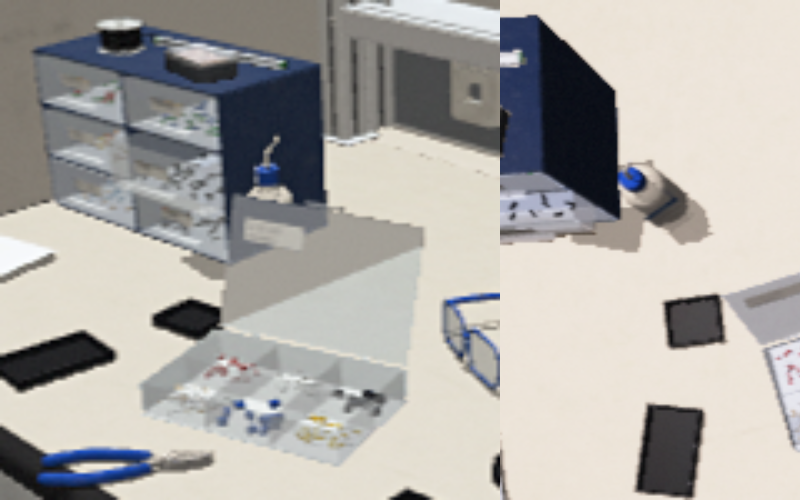

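Run:
```python
from tri import *
F=[vision.grab_frame('top'),vision.grab_frame('scene')]
for n,a,b in [('lid L top',(150,167),(209.6,129)),('cab FRtop',(77,119),(206,98.5)),('cab FRbot',(108,137),(207.5,148)),('bottle tip',(112,122),(222,112))]: print(n,tri(F,[a,b]))
```

```text
lid L top (array([0.54460672, 0.22629427, 0.14401088]), [np.float64(0.6436897981504006), np.float64(0.5200454056799313)])
cab FRtop (array([0.65360885, 0.38145041, 0.18254992]), [np.float64(1.6836887374041123), np.float64(1.169976092736777)])
cab FRbot (array([0.65191037, 0.38387194, 0.00805123]), [np.float64(0.5618741398228145), np.float64(0.4479580803532687)])
bottle tip (array([0.65765708, 0.31245797, 0.15049435]), [np.float64(2.5490196237025335), np.float64(1.8805474586331292)])
```

```bash
cat > plan.py <<'E'
import sys
from h import *
# args: x,y,z,theta(deg of tool y) ... all relative to the current pose
def tgt(th):
    t=np.radians(th); y=np.array([np.cos(t),np.sin(t),0]); z=np.array([0,0,-1.]); return R.from_matrix(np.c_[np.cross(y,z),y,z])
s=sense(); p=np.array(s['eef_pos']); C=rot(s['tcp_rot'])
y=C.apply([0,1,0]); print('t',round(s['time'],2),p.round(4),'th',np.degrees(np.arctan2(y[1],y[0])).round(1),'w',round(s['gripper_width'],4),'F',np.round(s['contact_force'],1),'grip',round(s['gripper_force'],1))
lp,lr=p,C
for a in sys.argv[1:]:
    v=list(map(float,a.split(','))); q=np.array(v[:3]); T=tgt(v[3]); 
    print(a,'|',(C.inv().apply(q-p)/.05).round(2),(np.degrees((C.inv()*T).as_rotvec())/5).round(2),'rows',max(np.linalg.norm(q-lp)/.0625,np.degrees((lr.inv()*T).magnitude())/10.7).round(1)); lp,lr=q,T
E
python3 plan.py 0.48,0.2,0.25,30 0.59,-0.25,0.2,0 0.59,-0.25,0.06,0
```

```text
t 2.2 [0.1876 0.5962 0.2313] th 72.5 w 0.0854 F [ 0.4 -0.1 -0.4] grip 0.0
0.48,0.2,0.25,30 | [-7.96 -5.8  -0.37] [-0.    0.    8.51] rows 7.9
0.59,-0.25,0.2,0 | [-12.76 -13.73   0.63] [-0.    0.   14.51] rows 7.5
0.59,-0.25,0.06,0 | [-12.76 -13.73   3.43] [-0.    0.   14.51] rows 2.2
```

Call:
move_arm(
  targets="0 -7.96 -5.8 -0.37 0 0 8.5;0 -7.96 -5.8 -0.37 0 0 8.5;0 -7.96 -5.8 -0.37 0 0 8.5;0 -7.96 -5.8 -0.37 0 0 8.5;0 -7.96 -5.8 -0.37 0 0 8.5;0 -7.96 -5.8 -0.37 0 0 8.5;0 -7.96 -5.8 -0.37 0 0 8.5;0 -7.96 -5.8 -0.37 0 0 8.5;0 -7.96 -5.8 -0.37 0 0 8.5;0 -7.96 -5.8 -0.37 0 0 8.5",
  newtons=50,
)

```text
time: 3.45
eef_pos: [0.48, 0.2004, 0.2498]
tcp_rot: [-0.0, 0.5, 0.866, 0.0]
contact_force: [0.9, 0.8, -0.6]
gripper_width: 0.0852
gripper_force: 0.0
```

```bash
python3 plan.py 0.59,-0.25,0.2,0 0.59,-0.25,0.1,0
```

```text
t 3.45 [0.48   0.2004 0.2498] th 30.0 w 0.0852 F [ 0.9  0.8 -0.6] grip 0.0
0.59,-0.25,0.2,0 | [-8.9  -2.6   0.99] [-0.   -0.    6.01] rows 7.5
0.59,-0.25,0.1,0 | [-8.9  -2.6   2.99] [-0.   -0.    6.01] rows 1.6
```

Call:
move_arm(
  targets="0 -8.9 -2.6 1 0 0 6;0 -8.9 -2.6 1 0 0 6;0 -8.9 -2.6 1 0 0 6;0 -8.9 -2.6 1 0 0 6;0 -8.9 -2.6 1 0 0 6;0 -8.9 -2.6 1 0 0 6;0 -8.9 -2.6 1 0 0 6;0 -8.9 -2.6 1 0 0 6;0 -8.9 -2.6 3 0 0 6;0 -8.9 -2.6 3 0 0 6",
)

```text
time: 4.7
eef_pos: [0.5901, -0.2482, 0.0971]
tcp_rot: [-0.001, 0.706, 0.708, -0.0]
contact_force: [1.1, -0.1, -0.2]
gripper_width: 0.0853
gripper_force: 0.0
```

```bash
python3 plan.py 0.59,-0.25,0.04,0 0.59,-0.25,0.009,0
python3 - <<'E'
from h import *
a=vision.grab_frame('scene')['img'][:,:,::-1];b=vision.grab_frame('top')['img'][:,:,::-1]
cv2.imwrite('pics/g1.png',np.hstack([cv2.resize(a[130:330,240:440],(400,400)),cv2.resize(b[100:250,260:410],(400,400))]))
E
```

```text
t 4.7 [ 0.5901 -0.2482  0.0971] th 0.1 w 0.0853 F [ 1.1 -0.1 -0.2] grip 0.0
0.59,-0.25,0.04,0 | [-0.04 -0.    1.14] [-0.02 -0.02  0.03] rows 0.9
0.59,-0.25,0.009,0 | [-0.04  0.    1.76] [-0.02 -0.02  0.03] rows 0.5
```

View pics/g1.png

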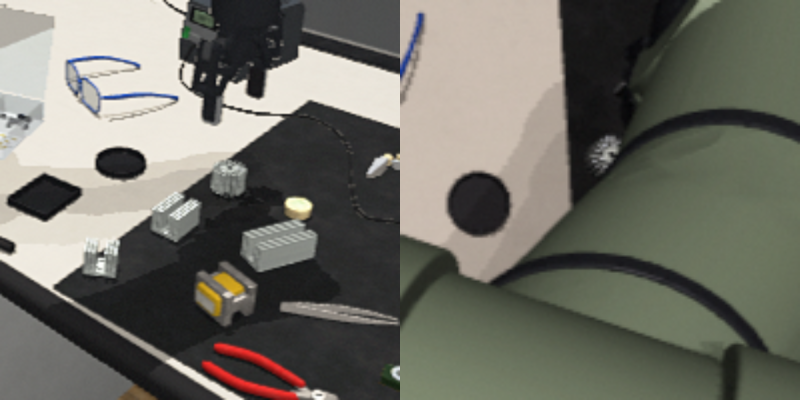

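The open fingers (crop (210,105) and (258,80)) straddle the round sink at (230,178). Descending now.

Call:
move_arm(
  targets="0 0 0 0.8 0 0 0;0 0 0 1.4 0 0 0;0 0 0 1.8 0 0 0;0 0 0 1.8 0 0 0;0.4 0 0 1.8 0 0 0;0.8 0 0 1.8 0 0 0;0.8 0 0 1.8 0 0 0;0.8 0 0 1.8 0 0 0;0.8 0 0 1.8 0 0 0;0.8 0 0 1.8 0 0 0",
  newtons=50,
)

```text
time: 6.05
eef_pos: [0.5909, -0.2503, 0.011]
tcp_rot: [0.0, 0.707, 0.707, 0.0]
contact_force: [-1.6, 2.3, 11.1]
gripper_width: 0.0384
gripper_force: 49.1
```

```bash
python3 plan.py 0.5895,-0.25,0.08,0 0.544,-0.1187,0.08,0 0.544,-0.1187,0.03,0
```

```text
t 6.05 [ 0.5909 -0.2503  0.011 ] th 0.0 w 0.0384 F [-1.6  2.3 11.1] grip 49.1
0.5895,-0.25,0.08,0 | [ 0.01 -0.03 -1.38] [0.01 0.   0.01] rows 1.1
0.544,-0.1187,0.08,0 | [ 2.63 -0.93 -1.38] [0.01 0.   0.01] rows 2.2
0.544,-0.1187,0.03,0 | [ 2.63 -0.94 -0.38] [0.01 0.   0.01] rows 0.8
```

Call:
move_arm(
  targets="0.8 0 0 -0.8 0 0 0;0.8 0 0 -1.4 0 0 0;0.8 0.8 -0.3 -1.4 0 0 0;0.8 1.7 -0.6 -1.4 0 0 0;0.8 2.63 -0.94 -1.4 0 0 0;0.8 2.63 -0.94 -1.4 0 0 0;0.8 2.63 -0.94 -1.4 0 0 0",
)

```text
time: 6.92
eef_pos: [0.5437, -0.1191, 0.0803]
tcp_rot: [0.0, 0.707, 0.707, 0.0]
contact_force: [-0.6, -0.2, -1.8]
gripper_width: 0.0382
gripper_force: 50.5
```

```bash
python3 plan.py 0.544,-0.1187,0.013,0
python3 - <<'E'
from h import *
a=vision.grab_frame('scene')['img'][:,:,::-1]
cv2.imwrite('pics/g2.png',cv2.resize(a[120:270,230:430],(800,600)))
E
```

```text
t 6.92 [ 0.5437 -0.1191  0.0803] th 0.0 w 0.0382 F [-0.6 -0.2 -1.8] grip 50.5
0.544,-0.1187,0.013,0 | [0.01 0.   1.35] [0.01 0.   0.01] rows 1.1
```

View pics/g2.png

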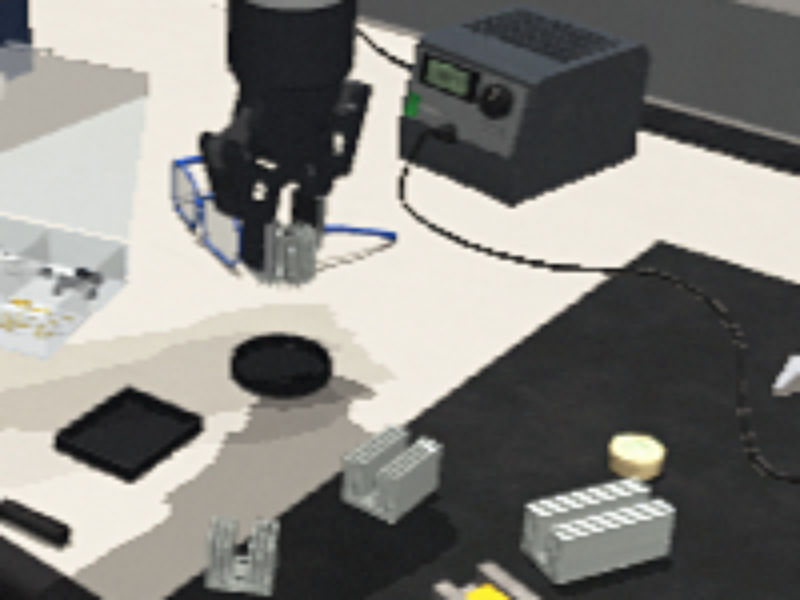

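The sink is held upright over the round tray at (281,365). Lowering.

Call:
move_arm(
  targets="0.8 0 0 0.6 0 0 0;0.8 0 0 1.0 0 0 0;0.8 0 0 1.2 0 0 0;0.8 0 0 1.3 0 0 0;0.8 0 0 1.36 0 0 0;0.8 0 0 1.36 0 0 0;0.8 0 0 1.36 0 0 0",
)

```text
time: 7.85
eef_pos: [0.5436, -0.1188, 0.0122]
tcp_rot: [0.0, 0.707, 0.707, 0.0]
contact_force: [-0.4, -0.0, -0.1]
gripper_width: 0.0381
gripper_force: 50.5
```

```bash
python3 plan.py 0.544,-0.1187,0.011,0
```

```text
t 7.85 [ 0.5436 -0.1188  0.0122] th 0.0 w 0.0381 F [-0.4 -0.  -0.1] grip 50.5
0.544,-0.1187,0.011,0 | [0.   0.01 0.02] [0.01 0.   0.01] rows 0.0
```

Call:
move_arm(
  targets="0.5 0 0 0 0 0 0;0.45 0 0 0 0 0 0;0.4 0 0 0 0 0 0;0.4 0 0 -0.6 0 0 0;0.4 0 0 -1.5 0 0 0;0 0 0 -2.4 0 0 0;0 0 0 -2.4 0 0 0;0 0 0 -2.4 0 0 0",
)

```text
time: 8.85
eef_pos: [0.5431, -0.1185, 0.1316]
tcp_rot: [-0.0, 0.707, 0.707, 0.0]
contact_force: [0.1, 0.5, -0.8]
gripper_width: 0.0855
gripper_force: 0.0
```

```bash
python3 plan.py 0.3655,-0.2402,0.12,-55.3 0.3655,-0.2402,0.06,-55.3
```

```text
t 8.85 [ 0.5431 -0.1185  0.1316] th 0.0 w 0.0855 F [ 0.1  0.5 -0.8] grip 0.0
0.3655,-0.2402,0.12,-55.3 | [-2.43 -3.55  0.23] [-0.   -0.   11.07] rows 5.2
0.3655,-0.2402,0.06,-55.3 | [-2.43 -3.55  1.43] [-0.   -0.   11.07] rows 1.0
```

Call:
move_arm(
  targets="0 -2.43 -3.55 0.2 0 0 11.05;0 -2.43 -3.55 0.2 0 0 11.05;0 -2.43 -3.55 0.2 0 0 11.05;0 -2.43 -3.55 0.2 0 0 11.05;0 -2.43 -3.55 0.2 0 0 11.05;0 -2.43 -3.55 0.2 0 0 11.05;0 -2.43 -3.55 0.2 0 0 11.05;0 -2.43 -3.55 0.9 0 0 11.05;0 -2.43 -3.55 1.4 0 0 11.05;0 -2.43 -3.55 1.4 0 0 11.05",
)

```text
time: 10.1
eef_pos: [0.3651, -0.24, 0.0608]
tcp_rot: [-0.001, 0.954, 0.3, -0.001]
contact_force: [-0.2, 0.5, 0.1]
gripper_width: 0.0854
gripper_force: 0.0
```

```bash
python3 plan.py 0.3655,-0.2402,0.009,-55.3
python3 - <<'E'
from h import *
a=vision.grab_frame('scene')['img'][:,:,::-1]
cv2.imwrite('pics/g3.png',cv2.resize(a[170:320,220:420],(800,600)))
E
```

```text
t 10.1 [ 0.3651 -0.24    0.0608] th -55.1 w 0.0854 F [-0.2  0.5  0.1] grip 0.0
0.3655,-0.2402,0.009,-55.3 | [0.   0.01 1.04] [-0.03  0.01  0.05] rows 0.8
```

View pics/g3.png

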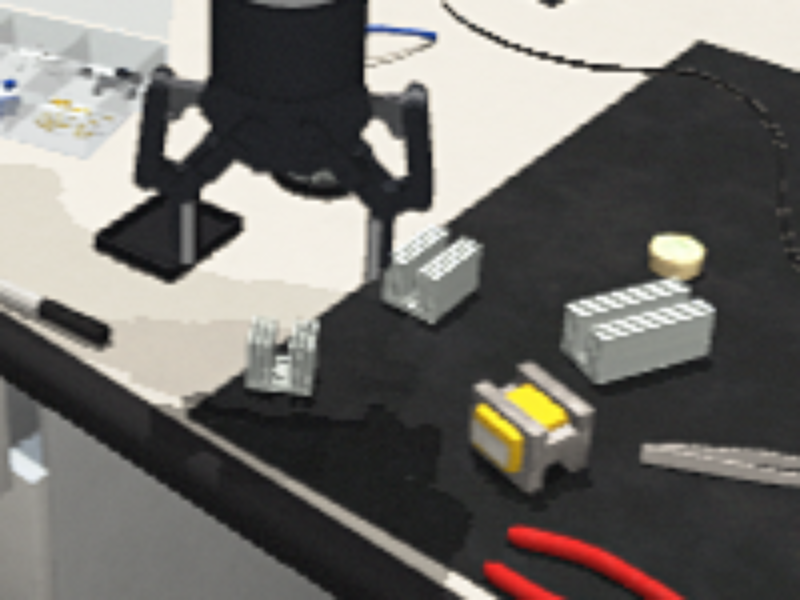

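The fingers at (190,230) and (378,250) straddle the short sink at (283,355), whose fins point towards the camera. Descending.

Call:
move_arm(
  targets="0 0 0 0.5 0 0 0;0 0 0 0.9 0 0 0;0 0 0 1.03 0 0 0;0 0 0 1.03 0 0 0;0.4 0 0 1.03 0 0 0;0.8 0 0 1.03 0 0 0;0.8 0 0 1.03 0 0 0;0.8 0 0 1.03 0 0 0;0.8 0 0 1.03 0 0 0;0.8 0 0 1.03 0 0 0",
)

```text
time: 11.4
eef_pos: [0.3661, -0.2404, 0.0108]
tcp_rot: [0.0, 0.954, 0.299, 0.0]
contact_force: [-1.2, 1.7, 15.1]
gripper_width: 0.0328
gripper_force: 48.6
```

```bash
python3 plan.py 0.366,-0.2402,0.23,-55.3 0.46,0,0.23,-70 0.47,0.2,0.23,-85 0.539,0.300,0.2,-85
```

```text
t 11.4 [ 0.3661 -0.2404  0.0108] th -55.2 w 0.0328 F [-1.2  1.7 15.1] grip 48.6
0.366,-0.2402,0.23,-55.3 | [ 0.   -0.   -4.38] [ 0.   -0.01  0.02] rows 3.5
0.46,0,0.23,-70 | [ 4.29 -2.87 -4.38] [ 0.   -0.01  2.96] rows 4.1
0.47,0.2,0.23,-85 | [ 6.73 -6.05 -4.38] [ 0.   -0.01  5.96] rows 3.2
0.539,0.300,0.2,-85 | [ 9.01 -6.9  -3.78] [ 0.   -0.01  5.96] rows 2.0
```

Call:
move_arm(
  targets="0.8 0 0 -0.6 0 0 0;0.8 0 0 -1.8 0 0 0;0.8 0 0 -3 0 0 0;0.8 0 0 -4.4 0 0 0;0.8 0 0 -4.4 0 0 0;0.8 1 -0.7 -4.4 0 0 0.7;0.8 1.9 -1.3 -4.4 0 0 1.4;0.8 2.8 -1.9 -4.4 0 0 2;0.8 3.6 -2.4 -4.4 0 0 2.5;0.8 4.3 -2.9 -4.4 0 0 3",
)

```text
time: 12.65
eef_pos: [0.4599, 0.0033, 0.2297]
tcp_rot: [-0.0, 0.985, 0.171, -0.0]
contact_force: [1.1, -0.5, 0.6]
gripper_width: 0.0328
gripper_force: 50.9
```

```bash
python3 plan.py  0.46,0,0.23,-70 0.47,0.2,0.23,-85 0.539,0.300,0.2,-85
```

```text
t 12.65 [0.4599 0.0033 0.2297] th -70.3 w 0.0328 F [ 1.1 -0.5  0.6] grip 50.9
0.46,0,0.23,-70 | [-0.02  0.06 -0.01] [-0.    0.01 -0.05] rows 0.1
0.47,0.2,0.23,-85 | [ 1.52 -3.64 -0.01] [-0.    0.01  2.95] rows 3.2
0.539,0.300,0.2,-85 | [ 3.5  -5.05  0.59] [-0.    0.01  2.95] rows 2.0
```

Call:
move_arm(
  targets="0.8 0.5 -1.2 0 0 0 1;0.8 1 -2.4 0 0 0 2;0.8 1.5 -3.6 0 0 0 2.8;0.8 2.2 -4.1 0 0 0 2.8;0.8 2.9 -4.6 0 0 0 2.8;0.8 3.5 -5.05 0 0 0 2.8;0.8 3.5 -5.05 0.8 0 0 2.8;0.8 3.5 -5.05 1.6 0 0 2.8;0.8 3.5 -5.05 2.6 0 0 2.8;0.8 3.5 -5.05 2.6 0 0 2.8",
)

```text
time: 13.9
eef_pos: [0.5371, 0.297, 0.0971]
tcp_rot: [0.002, 0.999, 0.05, -0.003]
contact_force: [-0.1, -0.4, 1.3]
gripper_width: 0.0331
gripper_force: 50.8
```

```bash
python3 plan.py 0.539,0.300,0.012,-84.5
python3 - <<'E'
from h import *
a=vision.grab_frame('scene')['img'][:,:,::-1];b=vision.grab_frame('top')['img'][:,:,::-1]
cv2.imwrite('pics/g4.png',np.hstack([cv2.resize(a[70:220,140:290],(400,400)),cv2.resize(b[120:270,100:250],(400,400))]))
E
```

```text
t 13.9 [0.5371 0.297  0.0971] th -84.3 w 0.0331 F [-0.1 -0.4  1.3] grip 50.8
0.539,0.300,0.012,-84.5 | [ 0.05 -0.06  1.7 ] [0.03 0.06 0.05] rows 1.4
```

View pics/g4.png

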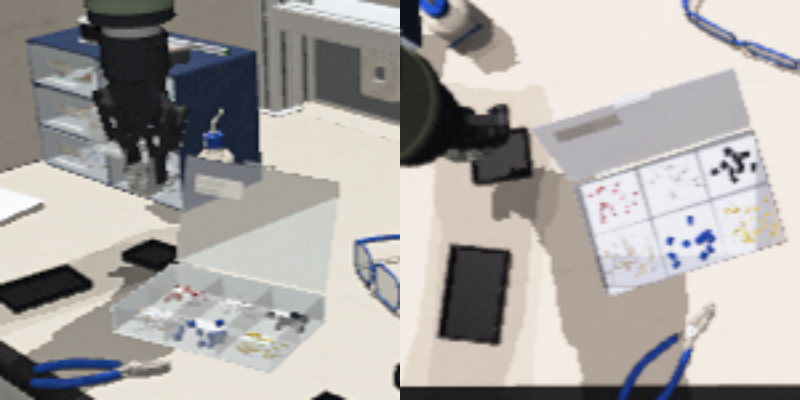

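The sink hangs left of the raised lid and clear of it, above the short tray. Lowering.

Call:
move_arm(
  targets="0.8 0 0 0 0 0 0;0.8 0 0 0.7 0 0 0;0.8 0 0 1.3 0 0 0;0.8 0 0 1.6 0 0 0;0.8 0 0 1.7 0 0 0;0.8 0 0 1.75 0 0 0;0.8 0 0 1.75 0 0 0;0.8 0 0 1.75 0 0 0",
)

```text
time: 15.0
eef_pos: [0.5392, 0.2984, 0.0134]
tcp_rot: [-0.0, 0.999, 0.051, 0.0]
contact_force: [0.1, 0.3, 0.0]
gripper_width: 0.0328
gripper_force: 50.8
```

```bash
python3 plan.py 0.539,0.300,0.011,-84.5
```

```text
t 15.0 [0.5392 0.2984 0.0134] th -84.2 w 0.0328 F [0.1 0.3 0. ] grip 50.8
0.539,0.300,0.011,-84.5 | [-0.   -0.03  0.05] [-0.   -0.01  0.06] rows 0.0
```

Call:
move_arm(
  targets="0.8 0 -0.03 0.04 0 0 0;0.8 0 -0.03 0.04 0 0 0;0.55 0 -0.03 0.04 0 0 0;0.5 0 -0.03 0.04 0 0 0;0.45 0 -0.03 0.04 0 0 0;0.45 0 -0.03 -0.6 0 0 0;0.45 0 -0.03 -1.6 0 0 0;0.45 0 -0.03 -2.8 0 0 0;0.45 0 -0.03 -4 0 0 0;0.45 0 -0.03 -4.2 0 0 0",
)

```text
time: 16.25
eef_pos: [0.54, 0.2999, 0.2266]
tcp_rot: [-0.001, 0.999, 0.05, 0.002]
contact_force: [-0.3, 0.1, -0.8]
gripper_width: 0.0469
gripper_force: 0.0
```

```bash
python3 plan.py 0.46,0.1,0.22,-84 0.46,0,0.22,-85 0.479,-0.2523,0.1,-89
python3 - <<'E'
from h import *
for c in ['scene','top']:
    f=vision.grab_frame(c)
    print(c,[(round(r['conf'],2),np.round(r['box'])) for n in ['sink_short','tray_short'] for r in regions_of(c,n)])
    if c=='scene': a=f['img'][:,:,::-1]
    else: b=f['img'][:,:,::-1]
cv2.imwrite('pics/g5.png',np.hstack([cv2.resize(a[130:230,170:320],(400,266)),cv2.resize(b[150:250,110:310],(400,266))]))
E
```

```text
t 16.25 [0.54   0.2999 0.2266] th -84.2 w 0.0469 F [-0.3  0.1 -0.8] grip 0.0
0.46,0.1,0.22,-84 | [-2.    3.82  0.11] [-0.03 -0.05 -0.05] rows 3.4
0.46,0,0.22,-85 | [-2.2   5.81  0.11] [-0.03 -0.05  0.15] rows 1.6
0.479,-0.2523,0.1,-89 | [-2.34 10.87  2.49] [-0.03 -0.05  0.95] rows 4.5
scene [(0.59, array([189., 156., 204., 169.])), (0.27, array([336., 261., 363., 296.])), (0.56, array([188., 161., 208., 173.]))]
top [(0.71, array([128., 175., 145., 185.]))]
```

View pics/g5.png

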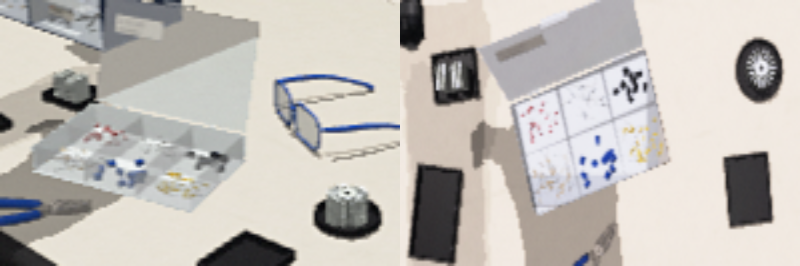

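Both placed sinks stand inside their trays: the short at top crop (455,75) and the round at (760,70). Next is the medium.

Call:
move_arm(
  targets="0 -0.7 1.1 0.1 0 0 0;0 -1.4 2.2 0.1 0 0 0;0 -2.1 3.2 0.1 0 0 0;0 -2.2 4.4 0.1 0 0 0;0 -2.2 5.6 0.1 0 0 0.2;0 -2.3 6.8 0.1 0 0 0.4;0 -2.3 8 0.1 0 0 0.6;0 -2.34 9.2 0.4 0 0 0.8;0 -2.34 10.4 1.2 0 0 0.95;0 -2.34 10.87 2 0 0 0.95",
)

```text
time: 17.8
eef_pos: [0.477, -0.2553, 0.1213]
tcp_rot: [0.0, 1.0, 0.008, 0.0]
contact_force: [2.1, 0.3, 0.6]
gripper_width: 0.0856
gripper_force: 0.0
```

```bash
python3 plan.py 0.479,-0.2523,0.05,-89 0.479,-0.2523,0.01,-89
```

```text
t 17.8 [ 0.477  -0.2553  0.1213] th -89.1 w 0.0856 F [2.1 0.3 0.6] grip 0.0
0.479,-0.2523,0.05,-89 | [ 0.04 -0.06  1.43] [ 0.01 -0.01 -0.01] rows 1.1
0.479,-0.2523,0.01,-89 | [ 0.04 -0.06  2.23] [ 0.01 -0.01 -0.01] rows 0.6
```

Call:
move_arm(
  targets="0 0.04 -0.05 0.8 0 0 0;0 0.04 -0.05 1.6 0 0 0;0 0.04 -0.05 2.1 0 0 0;0 0.04 -0.05 2.22 0 0 0;0 0.04 -0.05 2.22 0 0 0;0.4 0.04 -0.05 2.22 0 0 0;0.8 0.04 -0.05 2.22 0 0 0;0.8 0.04 -0.05 2.22 0 0 0;0.8 0.04 -0.05 2.22 0 0 0;0.8 0.04 -0.05 2.22 0 0 0",
)

```text
time: 19.05
eef_pos: [0.4794, -0.2503, 0.0125]
tcp_rot: [-0.0, 1.0, 0.009, 0.0]
contact_force: [-1.1, 1.7, 10.3]
gripper_width: 0.0331
gripper_force: 49.8
```

```bash
python3 plan.py 0.421,-0.1016,0.08,-85.3 0.421,-0.1016,0.013,-85.3
```

```text
t 19.05 [ 0.4794 -0.2503  0.0125] th -89.0 w 0.0331 F [-1.1  1.7 10.3] grip 49.8
0.421,-0.1016,0.08,-85.3 | [-1.11 -2.99 -1.35] [ 0.   -0.01 -0.73] rows 2.8
0.421,-0.1016,0.013,-85.3 | [-1.11 -2.99 -0.01] [ 0.   -0.01 -0.73] rows 1.1
```

Call:
move_arm(
  targets="0.8 0 0 -0.6 0 0 0;0.8 0 0 -1.35 0 0 0;0.8 -0.4 -1 -1.35 0 0 -0.3;0.8 -0.8 -2 -1.35 0 0 -0.6;0.8 -1.11 -2.99 -1.35 0 0 -0.73;0.8 -1.11 -2.99 -1.35 0 0 -0.73;0.8 -1.11 -2.99 -0.8 0 0 -0.73;0.8 -1.11 -2.99 -0.3 0 0 -0.73;0.8 -1.11 -2.99 -0.1 0 0 -0.73;0.8 -1.11 -2.99 -0.1 0 0 -0.73",
)

```text
time: 20.3
eef_pos: [0.4208, -0.1024, 0.0168]
tcp_rot: [0.0, 0.999, 0.04, -0.0]
contact_force: [0.9, -0.1, -0.1]
gripper_width: 0.0325
gripper_force: 50.5
```

```bash
python3 plan.py 0.421,-0.1016,0.0125,-85.3;python3 - <<'E'
from h import *
a=vision.grab_frame('scene')['img'][:,:,::-1]
cv2.imwrite('pics/g6.png',cv2.resize(a[170:270,200:350],(750,500)))
E
```

```text
t 20.3 [ 0.4208 -0.1024  0.0168] th -85.4 w 0.0325 F [ 0.9 -0.1 -0.1] grip 50.5
0.421,-0.1016,0.0125,-85.3 | [ 0.01 -0.02  0.09] [-0.    0.01 -0.01] rows 0.1
```

View pics/g6.png

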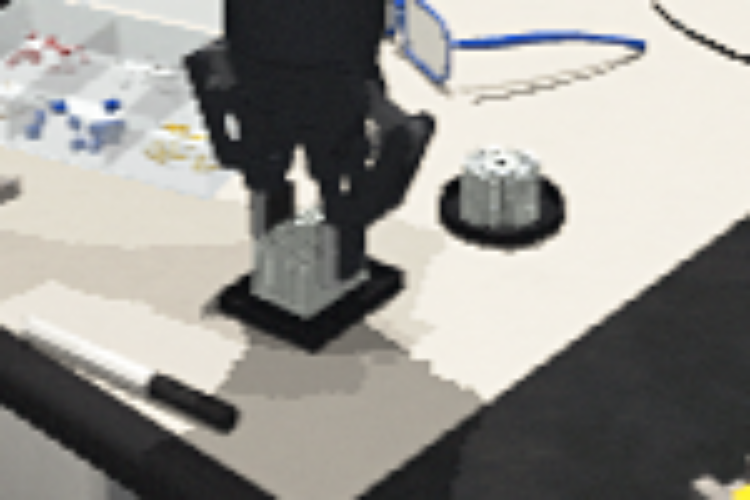

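The medium sink (crop (305,270)) is over its tray and inside the walls. Lower the last bit and release.

Call:
move_arm(
  targets="0.8 0 -0.02 0.05 0 0 0;0.8 0 -0.02 0.08 0 0 0;0.8 0 -0.02 0.08 0 0 0;0.55 0 -0.02 0.08 0 0 0;0.5 0 -0.02 0.08 0 0 0;0.45 0 -0.02 0.08 0 0 0;0.45 0 -0.02 -0.5 0 0 0;0.3 0 -0.02 -1.5 0 0 0;0 0 -0.02 -2.6 0 0 0;0 0 -0.02 -2.6 0 0 0",
)

```text
time: 21.6
eef_pos: [0.4222, -0.1007, 0.1493]
tcp_rot: [0.0, 0.999, 0.041, 0.002]
contact_force: [0.7, -0.2, -0.7]
gripper_width: 0.0852
gripper_force: 0.0
```

```bash
python3 plan.py 0.5122,-0.3639,0.14,65.4 0.512,-0.3639,0.14,-114.6
```

```text
t 21.6 [ 0.4222 -0.1007  0.1493] th -85.3 w 0.0852 F [ 0.7 -0.2 -0.7] grip 0.0
0.5122,-0.3639,0.14,65.4 | [1.36 5.39 0.19] [ 7.000e-02 -1.000e-02 -3.013e+01] rows 14.1
0.512,-0.3639,0.14,-114.6 | [1.35 5.39 0.19] [-0.01 -0.05  5.87] rows 16.8
```

Call:
move_arm(
  targets="0 0.2 0.8 0 0 0 -2;0 0.4 1.5 0 0 0 -4;0 0.6 2.2 0 0 0 -6;0 0.7 2.8 0 0 0 -8;0 0.8 3.2 0 0 0 -10;0 0.9 3.6 0 0 0 -12;0 1 4 0 0 0 -14;0 1.1 4.4 0 0 0 -16;0 1.2 4.8 0 0 0 -18;0 1.36 5.39 0 0 0 -20",
)

```text
time: 22.85
eef_pos: [0.5107, -0.3637, 0.1458]
tcp_rot: [-0.001, 0.608, 0.794, 0.001]
contact_force: [0.4, 0.6, 0.1]
gripper_width: 0.0854
gripper_force: 0.0
```

```bash
python3 plan.py 0.5122,-0.3639,0.1,65.4
```

```text
t 22.85 [ 0.5107 -0.3637  0.1458] th 15.1 w 0.0854 F [0.4 0.6 0.1] grip 0.0
0.5122,-0.3639,0.1,65.4 | [-0.01  0.03  0.92] [ 1.000e-02 -2.000e-02 -1.007e+01] rows 4.7
```

Call:
move_arm(
  targets="0 0 0.03 0 0 0 -2;0 0 0.03 0 0 0 -4;0 0 0.03 0 0 0 -6;0 0 0.03 0.2 0 0 -8;0 0 0.03 0.6 0 0 -10.07;0 0 0.03 1.2 0 0 -10.07;0 0 0.03 1.5 0 0 -10.07;0 0 0.03 1.5 0 0 -10.07",
)

```text
time: 23.85
eef_pos: [0.5115, -0.363, 0.0707]
tcp_rot: [-0.001, 0.216, 0.976, 0.001]
contact_force: [-0.0, -0.5, -0.1]
gripper_width: 0.0853
gripper_force: 0.0
```

```bash
python3 plan.py 0.5122,-0.3639,0.011,65.4;python3 - <<'E'
from h import *
a=vision.grab_frame('scene')['img'][:,:,::-1]
cv2.imwrite('pics/g7.png',cv2.resize(a[170:320,250:450],(800,600)))
E
```

```text
t 23.85 [ 0.5115 -0.363   0.0707] th 65.0 w 0.0853 F [-0.  -0.5 -0.1] grip 0.0
0.5122,-0.3639,0.011,65.4 | [-0.02 -0.01  1.19] [ 0.01 -0.02 -0.08] rows 1.0
```

View pics/g7.png

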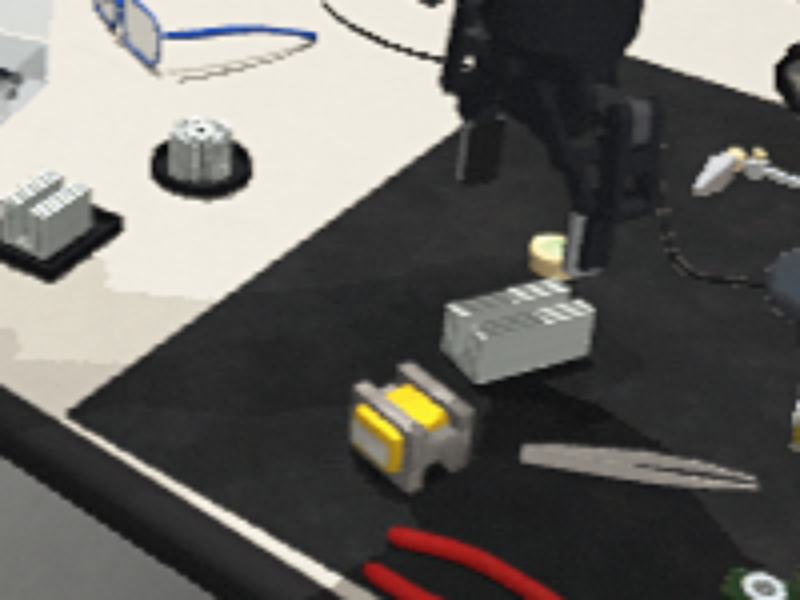

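The medium sink sits in its tray, and the fingers straddle the long sink at (520,330). The tin and transformer are clear of the descent.

Call:
move_arm(
  targets="0 0 0 0.5 0 0 0;0 0 0 0.9 0 0 0;0 0 0 1.15 0 0 0;0 0 0 1.18 0 0 0;0.4 0 0 1.18 0 0 0;0.8 0 0 1.18 0 0 0;0.8 0 0 1.18 0 0 0;0.8 0 0 1.18 0 0 0;0.8 0 0 1.18 0 0 0;0.8 0 0 1.18 0 0 0",
  newtons=70,
)

```text
time: 25.15
eef_pos: [0.5124, -0.3637, 0.0136]
tcp_rot: [0.0, 0.216, 0.976, -0.0]
contact_force: [-1.8, 0.8, 9.0]
gripper_width: 0.0327
gripper_force: 70.7
```

```bash
python3 plan.py 0.512,-0.3639,0.23,65.4 0.46,0.0,0.23,75 0.42,0.2,0.23,84 0.3972,0.324,0.1,84
```

```text
t 25.15 [ 0.5124 -0.3637  0.0136] th 65.0 w 0.0327 F [-1.8  0.8  9. ] grip 70.7
0.512,-0.3639,0.23,65.4 | [ 0.   -0.01 -4.33] [-0.    0.01 -0.07] rows 3.5
0.46,0.0,0.23,75 | [ 4.02  6.15 -4.33] [-0.    0.01 -1.99] rows 5.9
0.42,0.2,0.23,84 | [ 6.43  9.44 -4.33] [-0.    0.01 -3.79] rows 3.3
0.3972,0.324,0.1,84 | [ 7.89 11.5  -1.74] [-0.    0.01 -3.79] rows 2.9
```

Call:
move_arm(
  targets="0.8 0 0 -0.6 0 0 0;0.8 0 0 -1.8 0 0 0;0.8 0 0 -3 0 0 0;0.8 0 0 -4.3 0 0 0;0.8 0.5 0.8 -4.3 0 0 -0.3;0.8 1.1 1.7 -4.3 0 0 -0.6;0.8 1.7 2.6 -4.3 0 0 -0.9;0.8 2.4 3.6 -4.3 0 0 -1.2;0.8 3 4.6 -4.3 0 0 -1.5;0.8 3.6 5.5 -4.3 0 0 -1.8",
)

```text
time: 26.4
eef_pos: [0.4645, -0.0362, 0.2282]
tcp_rot: [0.0, 0.138, 0.99, 0.0]
contact_force: [1.6, 0.0, -1.1]
gripper_width: 0.0328
gripper_force: 69.8
```

```bash
python3 plan.py 0.42,0.2,0.23,84 0.3972,0.324,0.1,84
```

```text
t 26.4 [ 0.4645 -0.0362  0.2282] th 74.1 w 0.0328 F [ 1.6  0.  -1.1] grip 69.8
0.42,0.2,0.23,84 | [ 2.15  4.3  -0.04] [ 0.    0.01 -1.98] rows 3.8
0.3972,0.324,0.1,84 | [3.27 6.56 2.56] [ 0.    0.01 -1.98] rows 2.9
```

Call:
move_arm(
  targets="0.8 0.5 1 0 0 0 -0.5;0.8 1.1 2.1 0 0 0 -1;0.8 1.6 3.2 0 0 0 -1.5;0.8 2.2 4.3 0 0 0 -1.98;0.8 2.8 5.5 0 0 0 -1.98;0.8 3.27 6.56 0 0 0 -1.98;0.8 3.27 6.56 1 0 0 -1.98;0.8 3.27 6.56 2 0 0 -1.98;0.8 3.27 6.56 3 0 0 -1.98;0.8 3.27 6.56 3 0 0 -1.98",
)

```text
time: 27.65
eef_pos: [0.3965, 0.3209, 0.0756]
tcp_rot: [-0.002, 0.053, 0.999, -0.002]
contact_force: [0.2, 0.2, -0.3]
gripper_width: 0.0325
gripper_force: 70.0
```

```bash
python3 plan.py 0.3972,0.324,0.0136,84;python3 - <<'E'
from h import *
a=vision.grab_frame('scene')['img'][:,:,::-1]
cv2.imwrite('pics/g8.png',cv2.resize(a[90:240,70:270],(800,600)))
E
```

```text
t 27.65 [0.3965 0.3209 0.0756] th 84.0 w 0.0325 F [ 0.2  0.2 -0.3] grip 70.0
0.3972,0.324,0.0136,84 | [-0.01  0.07  1.24] [-0.05 -0.04 -0.01] rows 1.0
```

View pics/g8.png

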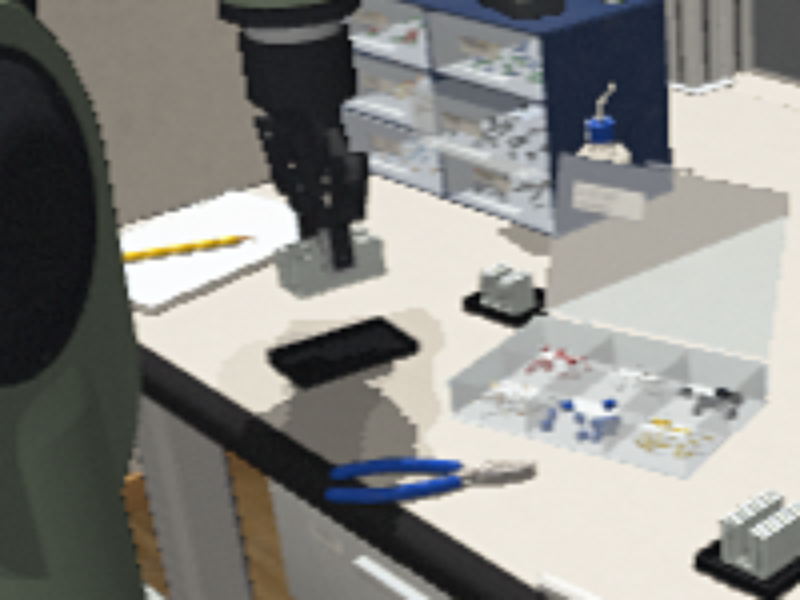

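The long sink hangs level over the long tray (340,350). Lowering.

Call:
move_arm(
  targets="0.8 0 0 0 0 0 0;0.8 0 0 0.5 0 0 0;0.8 0 0 0.9 0 0 0;0.8 0 0 1.15 0 0 0;0.8 0 0 1.22 0 0 0;0.8 0 0 1.25 0 0 0;0.8 0 0 1.25 0 0 0;0.8 0 0 1.25 0 0 0",
)

```text
time: 28.7
eef_pos: [0.3982, 0.3222, 0.0157]
tcp_rot: [0.0, 0.053, 0.999, 0.0]
contact_force: [-0.2, 1.0, -1.1]
gripper_width: 0.0322
gripper_force: 70.1
```

```bash
python3 plan.py 0.3972,0.324,0.0136,84
```

```text
t 28.7 [0.3982 0.3222 0.0157] th 83.9 w 0.0322 F [-0.2  1.  -1.1] grip 70.1
0.3972,0.324,0.0136,84 | [0.02 0.03 0.04] [ 0.    0.   -0.01] rows 0.0
```

Call:
move_arm(
  targets="0.8 0.02 0.03 0.04 0 0 0;0.8 0.02 0.03 0.04 0 0 0;0.8 0.02 0.03 0.04 0 0 0;0.55 0.02 0.03 0.04 0 0 0;0.5 0.02 0.03 0.04 0 0 0;0.45 0.02 0.03 0.04 0 0 0;0.45 0.02 0.03 -0.6 0 0 0;0.45 0.02 0.03 -1.7 0 0 0;0.45 0.02 0.03 -2.8 0 0 0;0.45 0.02 0.03 -4 0 0 0",
)

```text
time: 29.95
eef_pos: [0.3968, 0.3234, 0.217]
tcp_rot: [-0.0, 0.053, 0.999, -0.0]
contact_force: [1.4, -0.1, -1.0]
gripper_width: 0.047
gripper_force: 0.0
```

```bash
python3 plan.py 0.35,0.5,0.22,84
```

```text
t 29.95 [0.3968 0.3234 0.217 ] th 83.9 w 0.047 F [ 1.4 -0.1 -1. ] grip 0.0
0.35,0.5,0.22,84 | [ 1.3   3.41 -0.06] [-0.   -0.   -0.01] rows 2.9
```

Run:
```python
from h import *
a=vision.grab_frame('scene')['img'][:,:,::-1];b=vision.grab_frame('top')['img'][:,:,::-1]
cv2.imwrite('pics/end.png',np.vstack([cv2.resize(a[130:310,80:420],(680,360),interpolation=cv2.INTER_CUBIC),cv2.resize(b[140:260,100:440],(680,240),interpolation=cv2.INTER_CUBIC)]))
```

```text
(no output)
```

View pics/end.png

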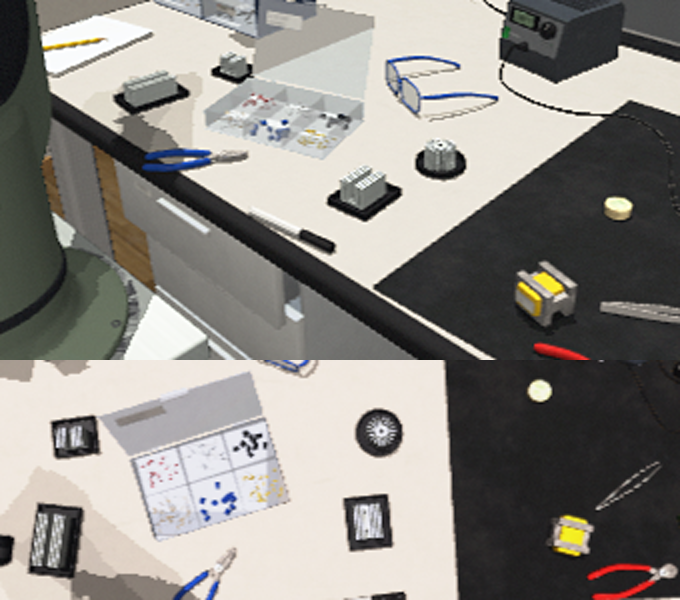

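All four sinks sit inside their trays: long (55,540), short (75,437), medium (368,522) and round (380,432) in the lower view. The tin and transformer have not moved.

```bash
python3 -c "
from h import *
print(job_done())"
```

```text
the job is handed in; nothing more can be done
None
```

All four heatsinks are in their matching trays, fins up. The transformer and tin were not moved, and the job was handed in at about 30 s on the robot's clock.

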